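# Add a layer to the unweighted pile in the lacquer workshop

## Task

Of the two lacquered panels lying on the pressing stands, one is already under the steel weight; leave that one and its weight alone. Lay the plywood spacer sheet centred and square on the other one, then stack on the sheet the loose panel of that same length (long on long, short on short), centred and square with the panel below. Set things down rather than dropping them, and leave the other loose panel, the bottles, the spatula and the bowl where they are.

Things in the scene. Friction and masses are not known exactly. Their poses are not given: they have to be found in the camera images.
- base_long: Long dark lacquered wood panel, 150 x 50 x 20 mm (x, y, z), lying loose on one of two stands. Origin at the centre of its underside, x along its length, z up. The stand below is a fixed wooden block 80 x 40 mm and 30 mm high, so this panel's top is 50 mm above the bench. Yaw within about 0.25 rad of world x.
- base_short: Short dark lacquered wood panel, 100 x 50 x 20 mm (x, y, z), lying loose on the other, identical stand. Origin at the centre of its underside, x along its length, z up. Its top is also 50 mm above the bench.
- weight: Steel press weight, a block 64 x 40 x 24 mm with a low loop on top (41 mm high in all), about 0.7 kg. It rests near the middle (within about 15 mm) of either base_long or base_short; which one differs from start to start. Origin at the centre of its underside.
- sheet: Thin plywood spacer sheet, 160 x 60 x 6 mm (x, y, z), about 40 g, used for panels of either length. Origin at the centre of its underside, x along its length. It starts flat on a fixed cork riser 100 x 36 mm and 18 mm high, so its long edges overhang the riser by 12 mm each side.
- panel_long: Loose long panel, 150 x 50 x 20 mm (x, y, z), about 0.1 kg, flat on the bench. Origin at the centre of its underside, x along its length.
- panel_short: Loose short panel, 100 x 50 x 20 mm (x, y, z), about 0.07 kg, flat on the bench. Origin at the centre of its underside, x along its length.
- water_bottle: Bystander: clear closed bottle, 62 mm diameter, 200 mm high, standing. Origin at the centre of its underside.
- varnish_bottle: Bystander: amber closed bottle, 64 mm diameter, 170 mm high, standing. Origin at the centre of its underside.
- spatula: Bystander: spatula 280 mm long lying on the bench beyond the work, across the robot's view (its length roughly along world y), origin near its middle, under 30 mm high.
- bowl: Bystander: white bowl, 110 mm diameter, 50 mm high. Origin at the centre of its underside.
Mind the look-alikes: they are no part of the job. What is shaped like the panel_long but white is not meant. Leave any orange look-alike of the base_short alone.

How it is judged:
By the outcome, as a careful person would: the job done as asked, in the order asked, and still so for the second after the job is handed in, with the robot touching nothing.
It also fails if it takes over 61 s, if anything falls off the work surface, if the arm or the gripper's body presses on something with over 40 N, if the wrist force passes 120 N, or if a joint passes its speed limit or range.

## Robot

A 7-joint arm with a two-finger parallel gripper is mounted at the origin on the work surface. World frame = base frame: x ahead of the robot, y to its left, z up, the work surface at z = 0. Lengths are in m, angles in rad, forces in N, time in s.
With the tool pointing down it reaches from about 0.4 to 0.925 m from the base axis. Payload 4.1 kg.
Tool frame: the origin (TCP) lies midway between the tips of the shut fingers; the grasp point (between the pads) lies 19 mm behind it; z points along the fingers, y is the line along which they close (so a half turn about z gives the same grasp; the last joint's range is limited). The gripper opens to 85 mm and grips with 20 to 120 N. Pads are 22 mm wide; open, the fingers measure 114 mm over their backs; the gripper's body (76 mm by 85 mm) begins 54 mm behind the grasp point. The pads swing forward as they close: fully open they stand 13 mm farther back than shut.
Start: joints at [1.009, 0.398, 0.045, 1.537, -0.019, 1.207, -0.051], TCP at [0.29, -0.582, 0.231] pointing down, gripper open.
Joint ranges: [-2.82, 2.82], [-0.49, 2.23], [-1.37, 1.46], [0, 2.46], [-1.36, 4.5], [0.23, 2], [-2.94, 2.94]. Speed limits (rad/s): [2.57, 2.57, 3.14, 3.14, 3.14, 3.14, 3.14].

## Interface

Orientations are given as a rotation vector (axis times angle).
In Python, from station import r gives the robot as it stands.
- The arm moves only by the tool drive_tool, never from a script. Its argument "motion" is a list of rows, each an object of numbers: "tx", "ty", "tz": the shift along the tool's x, y, z in mm; "yaw": the turn about the tool's z in degrees. In form: [{"tx": .., "ty": .., "tz": .., "yaw": ..}, ...]. A call has exactly 8 rows; each row shifts and turns the commanded pose from where the row before left it, along the tool's axes as they then stand; what a row does not reach is not made up. A row lasts 1/10 s, in which the tool goes at most 50 mm and 8.59 degrees, less where a joint would pass 70% of its speed; a pose out of reach is approached as far as the arm can. A call is refused whole if a number of a shift passes 50 or a number of a turn 8.59, either way. A call with a gripper value outside its range is refused whole. "grip" is the opening, from -1 (shut) to 1 (fully open), set as the call begins (left out, the last holds). The fingers move at their own pace and stop on an object; "force" is the grip in N (left out, the last holds). Time passes only in rows, so rows that do not move let the fingers close, or fill a call up. It gives the time, the measured TCP pose, the force, the opening and the grip force at its end, in the units of the state.
- r.observe(): the state, without advancing time (a new reading comes with each control period).
- r.camera(name): name is "side" or "top"; returns a dict with "pixels" (420x560x3 uint8, red, green, blue), "z_map" (420x560 float32, m along the optical axis (not along the pixel's ray), 0 where there is no reading), "fx", "fy", "cx", "cy" (pixels), "R" (3x3) and "t" (3): a world point X has camera coordinates R X + t. Camera axes: x right, y down, z forward; pixel columns grow to the right and rows downward; lengths in m; the calibration is good to about 2 mm. A picture is of the moment at which its call begins.
- r.close_job(): hands the job in; it is judged then, once.
The state is a dict: "clock": time; "joint_pos": joint angles; "joint_vel": joint speeds; "joint_efforts": joint torques, N m; "tool_pos": TCP position; "tool_rot": TCP orientation; "contact_force": force on the tool from outside, world axes, zero at the start; "moment": the same for the moment, N m; "opening": finger opening in m; "gripper_force": force on a finger pad.
Only numpy, scipy, OpenCV 4.12 (cv2) and the standard library are available. Lean on these libraries where they do the work, as an engineer would, in place of code of your own. Each camera call takes 0.05 s, during which the arm holds its last target. There are 200 camera calls.

## Working session

There is one attempt and no reset: what is moved stays moved. The work goes in short steps, Python scripts to look and compute and a tool call to move; the robot and the scene stay as the last step left them, time stands still between calls to the robot, and variables do not carry over. Pictures are saved under pics/ and viewed, at most 10 in all, crops included, and the job is handed in when it is done.

Besides the shell and the picture viewer there is one more tool, called after ">>>" in YAML: its name, and indented under it one key for each argument. drive_tool: Moves the arm, as the interface text tells. Its arguments: {"type":"object","properties":{"motion":{"type":"array"},"grip":{"type":"number"},"force":{"type":"number"}},"required":["motion"]}

```bash
mkdir -p pics
cat > h.py <<'E'
import numpy as np, cv2
from station import r
def cloud(c):
    z=c["z_map"]; v,u=np.mgrid[:z.shape[0],:z.shape[1]]
    P=np.stack([(u-c["cx"])/c["fx"]*z,(v-c["cy"])/c["fy"]*z,z],-1)
    W=(P-np.array(c["t"]))@np.array(c["R"]); W[z==0]=np.nan
    return W
def save(c,n): cv2.imwrite(f"pics/{n}.png",c["pixels"][:,:,::-1])
E
python3 - <<'E'
from h import *
np.set_printoptions(precision=4,suppress=True)
for n in("top","side"):
    c=r.camera(n); save(c,n+"0"); np.savez(n+"0.npz",**c)
    print(n,c["fx"],c["cx"],c["cy"],np.array(c["R"]).tolist(),c["t"])
print(r.observe())
E
```

```text
top 444.4993972073154 279.09155440903425 214.86094573061348 [[0.026707722377013857, -0.9996432534373246, 0.00025183858592890413], [-0.9884278076922351, -0.026445706766425995, -0.14936898464656626], [0.14932235782411918, 0.0037403811122949148, -0.9887814940637698]] [-0.0387  0.6188  1.3491]
side 471.9956415731731 286.87749479188284 214.27853807009512 [[-0.9923000152110582, -0.12374082309356181, 0.00537480346260891], [-0.07255682010338571, 0.5455810626909051, -0.834911259889066], [0.10038021552387083, -0.8288724345357316, -0.5503583374476947]] [0.5774 0.1067 1.4736]
{'clock': 0.1, 'joint_pos': array([ 1.009 ,  0.3991,  0.045 ,  1.5377, -0.0187,  1.2069, -0.0507]), 'joint_vel': array([ 0.0012, -0.0011, -0.0007, -0.0052, -0.0009, -0.0011, -0.0008]), 'joint_efforts': array([  0.0028, -47.6265,   1.3695, -25.4952,   0.0119,   0.005 ,
         0.    ]), 'tool_pos': array([ 0.29  , -0.5811,  0.2304]), 'tool_rot': array([-3.0562, -0.7203,  0.0009]), 'contact_force': array([0.5487, 0.7022, 0.0591]), 'moment': array([-0.0422,  0.0116, -0.0088]), 'gripper_force': 0.0, 'opening': 0.08501192707055295}
```

View pics/top0.png

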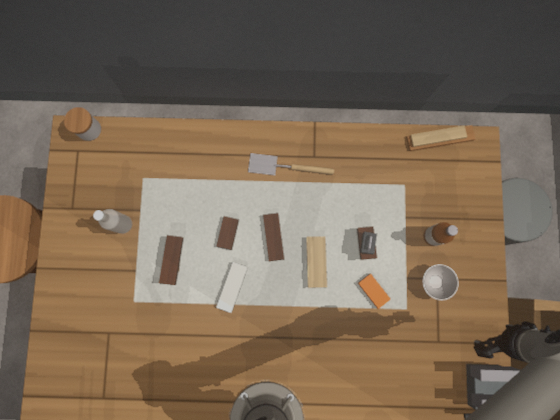

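View pics/side0.png

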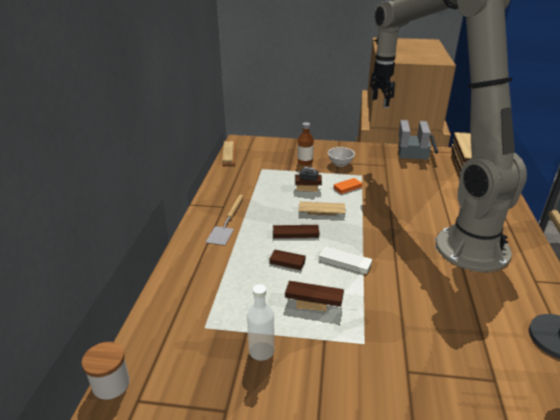

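The top view shows these dark panels:
- (171,260): long, raised on a stand with no weight. This is base_long, the target.
- (367,243): short, with the weight on it. Leave alone.
- (228,233): panel_short, loose.
- (273,237): panel_long, loose. It matches the target's length.

The sheet is at (316,262), pale and on the riser. The white (232,287) and orange (374,290) pieces are look-alikes. I'll confirm with one enlarged crop while measuring.

```bash
cat >> h.py <<'E'
def rect(c,seed,zlo,zhi,win=45,dark=None):
    """min-area rect in world xy of pixels with height in band, near the seed pixel"""
    W=cloud(c); g=c["pixels"].astype(int).sum(-1)
    m=(W[...,2]>zlo)&(W[...,2]<zhi)
    if dark is not None: m&=(g<dark)
    k=np.zeros_like(m); u,v=seed; k[max(0,v-win):v+win,max(0,u-win):u+win]=1
    n,l=cv2.connectedComponents((m&k).astype(np.uint8))
    s=l==l[v,u]
    if l[v,u]==0: return None
    z=np.median(W[s][:,2])
    # project the pixel outline at the median height, to be free of depth noise
    vv,uu=np.nonzero(s); R=np.array(c["R"]);t=np.array(c["t"])
    d=np.stack([(uu-c["cx"])/c["fx"],(vv-c["cy"])/c["fy"],np.ones(len(uu))],-1)@R; o=-R.T@t
    p=(o+d*((z-o[2])/d[:,2])[:,None])[:,:2]
    (cx,cy),(w,h),a=cv2.minAreaRect((p*1000).astype(np.float32))
    if w<h: w,h,a=h,w,a+90
    a=(a+90)%180-90
    q=p.mean(0); e=np.linalg.eigh(np.cov(p.T))[1][:,1]; b=np.degrees(np.arctan2(e[1],e[0])); b=(b+90)%180-90
    return dict(n=len(uu),z=round(z*1000,1),mean=np.round(q*1000,1),rc=np.round([cx,cy],1),size=np.round([w,h],1),ang=round(a,1),pca=round(b,1))
E
python3 - <<'E'
from h import *
c=dict(np.load("top0.npz"))
for n,s,lo,hi,d in[("base_long",(171,260),.04,.06,None),("panel_long",(273,237),.012,.03,250),("sheet",(316,262),.017,.034,None),("short",(228,233),.012,.03,250),("white",(232,287),.012,.03,None),("base_short",(367,256),.04,.06,None),("weight",(367,243),.065,.1,None)]:
    print(n,rect(c,s,lo,hi,dark=d))
p=c["pixels"][200:320,140:400,::-1]; cv2.imwrite("pics/crop.png",cv2.resize(p,None,fx=3,fy=3,interpolation=cv2.INTER_CUBIC))
from scipy.spatial.transform import Rotation as Q
print(Q.from_rotvec(r.observe()["tool_rot"]).as_matrix())
W=cloud(c); print([W[v,u].round(3) for u,v in[(171,260),(273,237),(316,262),(228,233),(200,300)]])
E
```

```text
base_long {'n': 817, 'z': np.float64(49.9), 'mean': array([471.3, 307.7]), 'rc': array([472. , 307.3]), 'size': array([149.8,  52.3]), 'ang': -6.0, 'pca': np.float64(-6.0)}
panel_long {'n': 606, 'z': np.float64(20.2), 'mean': array([552.8,  -5.1]), 'rc': array([552.8,  -4.8]), 'size': array([145.2,  44. ]), 'ang': 8.9, 'pca': np.float64(9.4)}
sheet {'n': 973, 'z': np.float64(24.5), 'mean': array([ 479.5, -144. ]), 'rc': array([ 479.3, -144. ]), 'size': array([159.5,  60.2]), 'ang': 2.6, 'pca': np.float64(2.8)}
short None
white {'n': 781, 'z': np.float64(20.2), 'mean': array([392.9, 119.5]), 'rc': array([393.7, 119.3]), 'size': array([149.6,  50.3]), 'ang': -17.7, 'pca': np.float64(-17.6)}
base_short {'n': 252, 'z': np.float64(50.3), 'mean': array([ 541.2, -293. ]), 'rc': array([ 540.7, -297.1]), 'size': array([99.9, 51.5]), 'ang': 6.5, 'pca': np.float64(7.8)}
weight {'n': 287, 'z': np.float64(74.5), 'mean': array([ 538.5, -297.9]), 'rc': array([ 538.9, -297.7]), 'size': array([64.6, 42. ]), 'ang': -7.6, 'pca': np.float64(-8.6)}
[[ 8.94760127e-01  4.46546151e-01 -9.22292751e-04]
 [ 4.46547080e-01 -8.94758839e-01  1.52477448e-03]
 [-1.44347416e-04 -1.77615454e-03 -9.99998412e-01]]
[array([0.469, 0.307, 0.05 ]), array([ 0.552, -0.005,  0.022]), array([ 0.477, -0.142,  0.023]), array([0.561, 0.139, 0.017]), array([0.349, 0.22 , 0.002])]
```

View pics/crop.png

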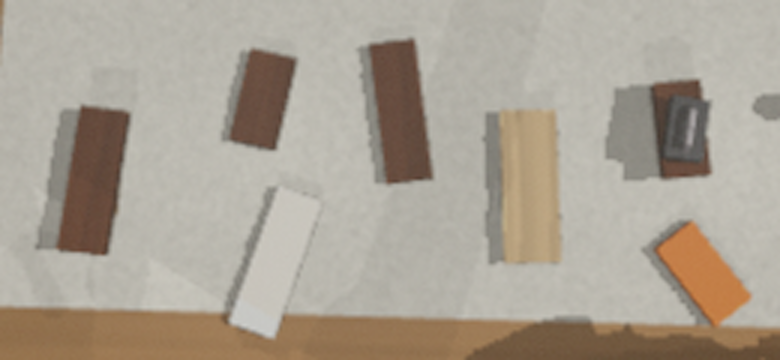

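The crop confirms it: base_long is at left (95,180) with no weight and its stand's shadow showing, panel_long is at (400,110) and the sheet at (530,185). White, orange, panel_short and the weighted pair stay put. I'll go to the sheet first.

>>> drive_tool:
  motion:
    - {"tx": 36.5, "ty": -30.6, "tz": 0, "yaw": 0}
    - {"tx": 36.5, "ty": -30.6, "tz": 0, "yaw": 0}
    - {"tx": 36.5, "ty": -30.6, "tz": 0, "yaw": 0}
    - {"tx": 36.5, "ty": -30.6, "tz": 0, "yaw": 0}
    - {"tx": 36.5, "ty": -30.6, "tz": 0, "yaw": 0}
    - {"tx": 36.5, "ty": -30.6, "tz": 0, "yaw": 0}
    - {"tx": 36.5, "ty": -30.6, "tz": 0, "yaw": 0}
    - {"tx": 36.5, "ty": -30.6, "tz": 0, "yaw": 0}
  grip: 1
  force: 30

```text
clock: 0.9
tool_pos: [0.4423, -0.2303, 0.2311]
tool_rot: [3.058, 0.72, -0.0]
contact_force: [2.0, 0.7, 0.3]
opening: 0.0854
gripper_force: 0.0
```

>>> drive_tool:
  motion:
    - {"tx": 36.5, "ty": -30.6, "tz": 0, "yaw": 0}
    - {"tx": 36.5, "ty": -30.6, "tz": 0, "yaw": 0}
    - {"tx": 0, "ty": 0, "tz": 20, "yaw": 7.9}
    - {"tx": 0, "ty": 0, "tz": 30, "yaw": 7.9}
    - {"tx": 0, "ty": 0, "tz": 30, "yaw": 7.9}
    - {"tx": 0, "ty": 0, "tz": 20, "yaw": 0}
    - {"tx": 0, "ty": 0, "tz": 0, "yaw": 0}
    - {"tx": 0, "ty": 0, "tz": 0, "yaw": 0}

```text
clock: 1.7
tool_pos: [0.4802, -0.1449, 0.1314]
tool_rot: [-3.141, -0.078, 0.001]
contact_force: [-0.5, 0.5, 1.2]
opening: 0.0856
gripper_force: 0.0
```

```bash
cat >> h.py <<'E'
from scipy.spatial.transform import Rotation as Q
def go(x,y,z,yaw):
    """tool-frame shift (mm, at the present yaw) and turn to reach TCP x,y,z mm with tool x at world yaw deg"""
    o=r.observe(); M=Q.from_rotvec(o["tool_rot"]).as_matrix(); p=o["tool_pos"]*1000
    w=np.degrees(np.arctan2(M[1,0],M[0,0]))
    print("t",round(o["clock"],2),"tcp",p.round(1),"yaw",w.round(2),"tilt",M[:2,2].round(4),"open",round(o["opening"]*1000,1),"gf",round(o["gripper_force"],1),"F",o["contact_force"].round(1))
    print(" -> shift",(M.T@(np.array([x,y,z])-p)).round(1),"turn",round(w-yaw,2))
E
python3 -c "
from h import *
c=dict(np.load('top0.npz'));print(rect(c,(273,237),.012,.03))
go(479.5,-144,4,2.7)"
```

```text
{'n': 733, 'z': np.float64(20.2), 'mean': array([553.8,  -6.3]), 'rc': array([554.7,  -6.2]), 'size': array([149.9,  49.8]), 'ang': 8.9, 'pca': np.float64(9.0)}
t 1.7 tcp [ 480.2 -144.9  131.4] yaw 2.83 tilt [-0.0004  0.0001] open 85.6 gf 0.0 F [-0.5  0.5  1.2]
 -> shift [ -0.6  -0.9 127.4] turn 0.13
```

>>> drive_tool:
  motion:
    - {"tx": -0.6, "ty": -0.9, "tz": 20, "yaw": 0}
    - {"tx": 0, "ty": 0, "tz": 25, "yaw": 0}
    - {"tx": 0, "ty": 0, "tz": 25, "yaw": 0}
    - {"tx": 0, "ty": 0, "tz": 25, "yaw": 0}
    - {"tx": 0, "ty": 0, "tz": 17, "yaw": 0}
    - {"tx": 0, "ty": 0, "tz": 10, "yaw": 0}
    - {"tx": 0, "ty": 0, "tz": 5, "yaw": 0}
    - {"tx": 0, "ty": 0, "tz": 0, "yaw": 0}

```text
clock: 2.5
tool_pos: [0.4802, -0.1442, 0.0048]
tool_rot: [3.14, 0.077, 0.002]
contact_force: [0.2, 0.1, -0.2]
opening: 0.0852
gripper_force: 0.0
```

>>> drive_tool:
  motion:
    - {"tz": 0}
    - {"tz": 0}
    - {"tz": 0}
    - {"tz": 0}
    - {"tz": 0}
    - {"tz": 0}
    - {"tz": 0}
    - {"tz": 0}
  grip: -1

```text
invalid input at $.motion[0]: expected keys tx, ty, tz, yaw
```

```bash
python3 -c "
from h import *
c=r.camera('side');save(c,'side1');cv2.imwrite('pics/side1c.png',cv2.resize(c['pixels'][120:280,200:440,::-1],None,fx=3,fy=3))
go(479.5,-144,4,2.7)"
```

```text
t 2.55 tcp [ 480.4 -144.2    5.1] yaw 2.82 tilt [ 0.0015 -0.0005] open 85.7 gf 0.0 F [-0.3  0.1 -0.4]
 -> shift [-0.9 -0.3  1.1] turn 0.12
```

View pics/side1c.png

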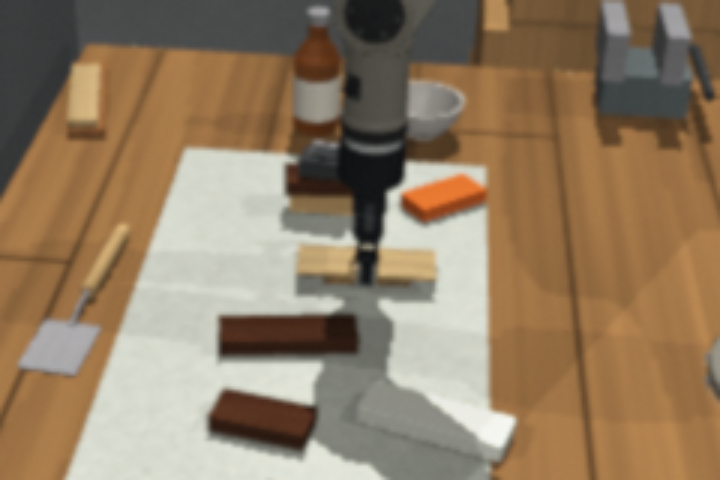

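The near finger (crop 367,270) straddles the sheet's long edge at its middle and reaches below it. I'll close now.

>>> drive_tool:
  motion:
    - {"tx": 0, "ty": 0, "tz": 0, "yaw": 0}
    - {"tx": 0, "ty": 0, "tz": 0, "yaw": 0}
    - {"tx": 0, "ty": 0, "tz": 0, "yaw": 0}
    - {"tx": 0, "ty": 0, "tz": 0, "yaw": 0}
    - {"tx": 0, "ty": 0, "tz": 0, "yaw": 0}
    - {"tx": 0, "ty": 0, "tz": 0, "yaw": 0}
    - {"tx": 0, "ty": 0, "tz": 0, "yaw": 0}
    - {"tx": 0, "ty": 0, "tz": 0, "yaw": 0}
  grip: -1
  force: 30

```text
clock: 3.35
tool_pos: [0.4803, -0.1442, 0.0053]
tool_rot: [3.14, 0.077, 0.002]
contact_force: [-0.1, 0.9, 6.2]
opening: 0.0593
gripper_force: 31.9
```

>>> drive_tool:
  motion:
    - {"tx": 0, "ty": 0, "tz": -5, "yaw": 0}
    - {"tx": 0, "ty": 0, "tz": -10, "yaw": 0}
    - {"tx": 0, "ty": 0, "tz": -25, "yaw": 0}
    - {"tx": 0, "ty": 0, "tz": -35, "yaw": 0}
    - {"tx": 0, "ty": 0, "tz": -25, "yaw": 0}
    - {"tx": 0, "ty": 0, "tz": -10, "yaw": 0}
    - {"tx": 0, "ty": 0, "tz": 0, "yaw": 0}
    - {"tx": 0, "ty": 0, "tz": 0, "yaw": 0}

```text
clock: 4.15
tool_pos: [0.4787, -0.1439, 0.1135]
tool_rot: [-3.14, -0.077, 0.002]
contact_force: [-0.1, -0.3, -1.3]
opening: 0.059
gripper_force: 32.6
```

```bash
python3 -c "
from h import *
for n in('side','top'):
    c=r.camera(n);save(c,n+'2');np.savez(n+'2.npz',**c)
cv2.imwrite('pics/side2c.png',cv2.resize(c0['pixels'] if 0 else cv2.imread('pics/side2.png')[80:240,200:440],None,fx=3,fy=3))
go(472,307.5,115,-6)
W=cloud(c);v,u=np.mgrid[:420,:560]
m=(W[...,2]>.118)&(W[...,2]<.145)&(abs(W[...,0]-.48)<.1)&(abs(W[...,1]+.144)<.06)
p=W[m];print(len(p));print(np.median(p[:,2]))
for a in(0,1):print(np.percentile(p[:,a],[0,1,50,99,100]).round(4))
# height along length
for x0 in np.arange(.4,.57,.02):
    q=p[abs(p[:,0]-x0)<.01];print(round(x0,2),len(q),np.median(q[:,2]).round(4) if len(q) else '')
"
```

```text
t 4.25 tcp [ 478.3 -143.7  112.8] yaw 2.82 tilt [-0.0029  0.0007] open 59.0 gf 32.6 F [ 0.4 -1.  -0.5]
 -> shift [  15.9 -451.    -1.8] turn 8.82
111
0.13185785639937292
[0.3967 0.3998 0.5323 0.5568 0.557 ]
[-0.1697 -0.1665 -0.1185 -0.1113 -0.1113]
0.4 5 0.1313
0.42 4 0.1342
0.44 6 0.1283
0.46 9 0.1317
0.48 0 
0.5 7 0.1315
0.52 21 0.1325
0.54 40 0.1321
0.56 19 0.1305
```

View pics/side2c.png

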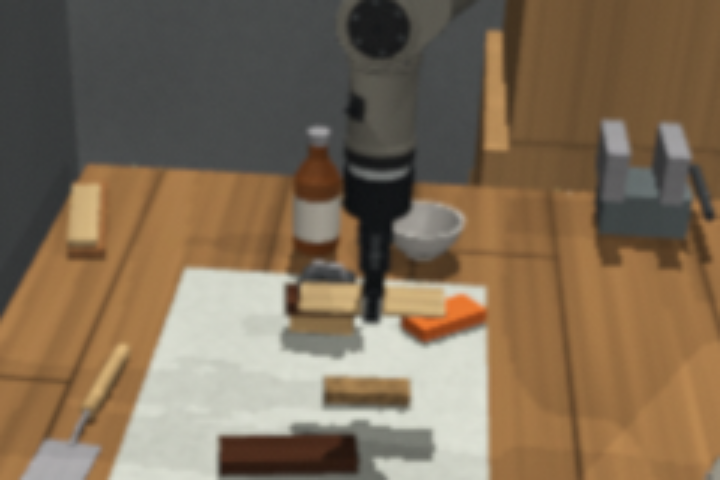

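Held level and square, with the pads at mid-length. I'll carry it to base_long.

>>> drive_tool:
  motion:
    - {"tx": 0, "ty": 0, "tz": 0, "yaw": 4.4}
    - {"tx": 0, "ty": 0, "tz": 0, "yaw": 4.4}
    - {"tx": -4.4, "ty": -20, "tz": 0, "yaw": 0}
    - {"tx": -4.4, "ty": -35, "tz": 0, "yaw": 0}
    - {"tx": -4.4, "ty": -45, "tz": 0, "yaw": 0}
    - {"tx": -4.4, "ty": -45, "tz": 0, "yaw": 0}
    - {"tx": -4.4, "ty": -45, "tz": 0, "yaw": 0}
    - {"tx": -4.4, "ty": -45, "tz": 0, "yaw": 0}

```text
clock: 5.05
tool_pos: [0.4767, 0.0939, 0.1131]
tool_rot: [3.137, -0.164, -0.003]
contact_force: [0.7, 0.4, -0.9]
opening: 0.0592
gripper_force: 32.6
```

>>> drive_tool:
  motion:
    - {"tx": -4.4, "ty": -45, "tz": 0, "yaw": 0}
    - {"tx": -4.4, "ty": -45, "tz": 0, "yaw": 0}
    - {"tx": -4.4, "ty": -45, "tz": 0, "yaw": 0}
    - {"tx": -4.4, "ty": -35, "tz": 0, "yaw": 0}
    - {"tx": -4.4, "ty": -25, "tz": 0, "yaw": 0}
    - {"tx": -4.4, "ty": -18, "tz": 0, "yaw": 0}
    - {"tx": 0, "ty": 0, "tz": 0, "yaw": 0}
    - {"tx": 0, "ty": 0, "tz": 0, "yaw": 0}

```text
clock: 5.85
tool_pos: [0.4731, 0.306, 0.113]
tool_rot: [3.135, -0.163, -0.003]
contact_force: [0.7, -0.4, -1.0]
opening: 0.0593
gripper_force: 32.6
```

```bash
python3 -c "
from h import *
go(472.6,307.4,37.3,-6)
c=r.camera('top');W=cloud(c)
m=(W[...,2]>.117)&(W[...,2]<.145)&(abs(W[...,0]-.472)<.1)&(abs(W[...,1]-.307)<.06)
p=W[m];(a,b,g)=cv2.minAreaRect((p[:,:2]*1000).astype(np.float32));print(a,b,g,np.median(p[:,2]))
"
```

```text
t 5.85 tcp [473.1 306.  113. ] yaw -5.95 tilt [-0.0019 -0.0021] open 59.3 gf 32.6 F [ 0.7 -0.4 -1. ]
 -> shift [-0.6 -1.5 75.7] turn 0.05
(484.6694641113281, 302.6898498535156) (60.801673889160156, 136.08580017089844) 85.09322357177734 0.1320653788668767
```

>>> drive_tool:
  motion:
    - {"tx": -0.6, "ty": -1.4, "tz": 12, "yaw": 0}
    - {"tx": 0, "ty": 0, "tz": 20, "yaw": 0}
    - {"tx": 0, "ty": 0, "tz": 18, "yaw": 0}
    - {"tx": 0, "ty": 0, "tz": 12, "yaw": 0}
    - {"tx": 0, "ty": 0, "tz": 6, "yaw": 0}
    - {"tx": 0, "ty": 0, "tz": 3, "yaw": 0}
    - {"tx": 0, "ty": 0, "tz": 1.5, "yaw": 0}
    - {"tx": 0, "ty": 0, "tz": 0, "yaw": 0}

```text
clock: 6.7
tool_pos: [0.4737, 0.3087, 0.0422]
tool_rot: [-3.137, 0.164, -0.001]
contact_force: [-1.4, 0.3, 0.3]
opening: 0.0592
gripper_force: 32.6
```

```bash
python3 -c "
from h import *
go(472.6,307.4,37.3,-6)"
```

```text
t 6.7 tcp [473.7 308.7  42.2] yaw -5.99 tilt [0.0009 0.0004] open 59.2 gf 32.6 F [-1.4  0.3  0.3]
 -> shift [-0.9  1.4  4.9] turn 0.01
```

>>> drive_tool:
  motion:
    - {"tx": -0.5, "ty": 0.7, "tz": 1, "yaw": 0}
    - {"tx": 0, "ty": 0, "tz": 1, "yaw": 0}
    - {"tx": 0, "ty": 0, "tz": 1, "yaw": 0}
    - {"tx": 0, "ty": 0, "tz": 0.5, "yaw": 0}
    - {"tx": 0, "ty": 0, "tz": 0, "yaw": 0}
    - {"tx": 0, "ty": 0, "tz": 0, "yaw": 0}
    - {"tx": 0, "ty": 0, "tz": 0, "yaw": 0}
    - {"tx": 0, "ty": 0, "tz": 0, "yaw": 0}

```text
clock: 7.5
tool_pos: [0.4727, 0.3079, 0.0383]
tool_rot: [3.137, -0.164, 0.0]
contact_force: [0.5, -0.8, 0.3]
opening: 0.0591
gripper_force: 32.6
```

```bash
python3 -c "
from h import *
go(472.6,307.4,37.3,-6);c=r.camera('side');go(472.6,307.4,37.3,-6)
cv2.imwrite('pics/side3c.png',cv2.resize(c['pixels'][230:340,230:400,::-1],None,fx=4,fy=4))"
```

```text
t 7.5 tcp [472.7 307.9  38.3] yaw -5.98 tilt [ 0.0001 -0.    ] open 59.1 gf 32.6 F [ 0.5 -0.8  0.3]
 -> shift [-0.1  0.5  1. ] turn 0.02
t 7.55 tcp [472.7 307.9  38.3] yaw -5.98 tilt [ 0.0001 -0.    ] open 58.8 gf 32.6 F [-0.6 -0.8 -0.4]
 -> shift [-0.   0.5  1. ] turn 0.02
```

View pics/side3c.png

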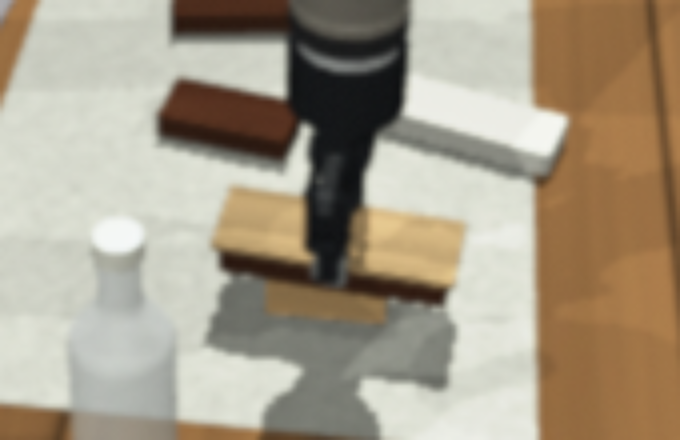

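The sheet (crop 340,230) sits parallel over base_long, just above contact. I'll lower the last millimetre or so while checking the force.

>>> drive_tool:
  motion:
    - {"tx": 0, "ty": 0.3, "tz": 0.5, "yaw": 0}
    - {"tx": 0, "ty": 0, "tz": 0.4, "yaw": 0}
    - {"tx": 0, "ty": 0, "tz": 0.4, "yaw": 0}
    - {"tx": 0, "ty": 0, "tz": 0, "yaw": 0}
    - {"tx": 0, "ty": 0, "tz": 0, "yaw": 0}
    - {"tx": 0, "ty": 0, "tz": 0, "yaw": 0}
    - {"tx": 0, "ty": 0, "tz": 0, "yaw": 0}
    - {"tx": 0, "ty": 0, "tz": 0, "yaw": 0}

```text
clock: 8.35
tool_pos: [0.4727, 0.3077, 0.0374]
tool_rot: [3.137, -0.164, 0.0]
contact_force: [-1.0, -1.2, 6.1]
opening: 0.059
gripper_force: 33.2
```

Contact at 6 N. I'll release and rise.

>>> drive_tool:
  motion:
    - {"tx": 0, "ty": 0, "tz": 0, "yaw": 0}
    - {"tx": 0, "ty": 0, "tz": 0, "yaw": 0}
    - {"tx": 0, "ty": 0, "tz": 0, "yaw": 0}
    - {"tx": 0, "ty": 0, "tz": 0, "yaw": 0}
    - {"tx": 0, "ty": 0, "tz": 0, "yaw": 0}
    - {"tx": 0, "ty": 0, "tz": 0, "yaw": 0}
    - {"tx": 0, "ty": 0, "tz": 0, "yaw": 0}
    - {"tx": 0, "ty": 0, "tz": 0, "yaw": 0}
  grip: 0.9

```text
clock: 9.15
tool_pos: [0.4727, 0.3076, 0.037]
tool_rot: [3.137, -0.164, 0.0]
contact_force: [0.5, 0.3, -0.1]
opening: 0.0811
gripper_force: 0.0
```

>>> drive_tool:
  motion:
    - {"tx": 0, "ty": 0, "tz": -5, "yaw": 0}
    - {"tx": 0, "ty": 0, "tz": -10, "yaw": 0}
    - {"tx": 0, "ty": 0, "tz": -20, "yaw": 0}
    - {"tx": 0, "ty": 0, "tz": -30, "yaw": 0}
    - {"tx": 0, "ty": 0, "tz": -30, "yaw": 0}
    - {"tx": 0, "ty": 20, "tz": 0, "yaw": 0}
    - {"tx": 0, "ty": 40, "tz": 0, "yaw": 0}
    - {"tx": 0, "ty": 50, "tz": 0, "yaw": 0}

```text
clock: 9.95
tool_pos: [0.4615, 0.1993, 0.1334]
tool_rot: [-3.135, 0.157, -0.004]
contact_force: [0.3, -0.9, -0.2]
opening: 0.0815
gripper_force: 0.0
```

>>> drive_tool:
  motion:
    - {"tx": 0, "ty": 50, "tz": 0, "yaw": 0}
    - {"tx": 0, "ty": 50, "tz": 0, "yaw": 0}
    - {"tx": 0, "ty": 40, "tz": 0, "yaw": 0}
    - {"tx": 0, "ty": 20, "tz": 0, "yaw": 0}
    - {"tx": 0, "ty": 0, "tz": 0, "yaw": -7.5}
    - {"tx": 0, "ty": 0, "tz": 0, "yaw": -7.5}
    - {"tx": 0, "ty": 0, "tz": 0, "yaw": 0}
    - {"tx": 0, "ty": 0, "tz": 0, "yaw": 0}

```text
clock: 10.75
tool_pos: [0.4448, 0.0392, 0.1326]
tool_rot: [3.132, 0.243, 0.002]
contact_force: [-0.0, -0.4, -0.2]
opening: 0.0809
gripper_force: 0.0
```

```bash
python3 -c "
from h import *
c=r.camera('top');save(c,'top4');np.savez('top4.npz',**c)
print(rect(c,(171,260),.051,.07)); print(rect(c,(273,237),.012,.03))
print(rect(c,(366,256),.04,.06))
go(554.3,-6.2,4,9)"
```

```text
{'n': 991, 'z': np.float64(56.3), 'mean': array([470.9, 306. ]), 'rc': array([472. , 305.9]), 'size': array([159.7,  60.6]), 'ang': -6.1, 'pca': np.float64(-6.1)}
{'n': 726, 'z': np.float64(20.5), 'mean': array([554.1,  -6.2]), 'rc': array([554.7,  -6.1]), 'size': array([149.9,  49.8]), 'ang': 9.1, 'pca': np.float64(9.3)}
{'n': 254, 'z': np.float64(50.4), 'mean': array([ 541.4, -292.8]), 'rc': array([ 540.7, -296.9]), 'size': array([99.9, 51.9]), 'ang': 6.5, 'pca': np.float64(7.6)}
t 10.8 tcp [444.7  39.3 132.5] yaw 8.91 tilt [ 0.0008 -0.    ] open 80.9 gf 0.0 F [-0.3 -1.  -0.3]
 -> shift [101.1  61.9 128.5] turn -0.09
```

View pics/top4.png

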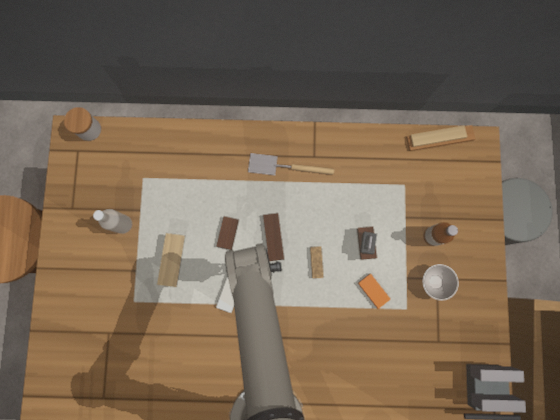

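The sheet (171,260) now lies on base_long, about 1.5 mm off centre in y and within 0.2° of square. Nothing else has moved. Next is panel_long at (273,237).

>>> drive_tool:
  motion:
    - {"tx": 25, "ty": 16, "tz": 0, "yaw": 0}
    - {"tx": 40, "ty": 24, "tz": 0, "yaw": 0}
    - {"tx": 26, "ty": 16, "tz": 0, "yaw": 0}
    - {"tx": 10, "ty": 6, "tz": 10, "yaw": 0}
    - {"tx": 0, "ty": 0, "tz": 25, "yaw": 0}
    - {"tx": 0, "ty": 0, "tz": 25, "yaw": 0}
    - {"tx": 0, "ty": 0, "tz": 20, "yaw": 0}
    - {"tx": 0, "ty": 0, "tz": 0, "yaw": 0}

```text
clock: 11.6
tool_pos: [0.5501, -0.0057, 0.0487]
tool_rot: [-3.131, -0.247, 0.013]
contact_force: [-0.3, -0.3, 0.2]
opening: 0.0809
gripper_force: 0.0
```

```bash
python3 -c "
from h import *
go(554.3,-6.2,4,9)"
```

```text
t 11.6 tcp [550.1  -5.7  48.7] yaw 9.04 tilt [-0.008   0.0001] open 80.9 gf 0.0 F [-0.3 -0.3  0.2]
 -> shift [ 4.4  1.2 44.7] turn 0.04
```

>>> drive_tool:
  motion:
    - {"tx": 1, "ty": 0.5, "tz": 10, "yaw": 0}
    - {"tx": 0, "ty": 0, "tz": 12, "yaw": 0}
    - {"tx": 0, "ty": 0, "tz": 10, "yaw": 0}
    - {"tx": 0, "ty": 0, "tz": 5, "yaw": 0}
    - {"tx": 0, "ty": 0, "tz": 3, "yaw": 0}
    - {"tx": 0, "ty": 0, "tz": 0, "yaw": 0}
    - {"tx": 0, "ty": 0, "tz": 0, "yaw": 0}
    - {"tx": 0, "ty": 0, "tz": 0, "yaw": 0}

```text
clock: 12.4
tool_pos: [0.5555, -0.0067, 0.0124]
tool_rot: [3.132, 0.247, 0.001]
contact_force: [-0.3, 0.7, 0.0]
opening: 0.081
gripper_force: 0.0
```

```bash
python3 -c "
from h import *
go(554.3,-6.2,4,9)"
```

```text
t 12.4 tcp [555.5  -6.7  12.4] yaw 9.01 tilt [ 0.0009 -0.0001] open 81.0 gf 0.0 F [-0.3  0.7  0. ]
 -> shift [-1.1 -0.7  8.4] turn 0.01
```

>>> drive_tool:
  motion:
    - {"tx": -1.0, "ty": -0.6, "tz": 3, "yaw": 0}
    - {"tx": 0, "ty": 0, "tz": 3, "yaw": 0}
    - {"tx": 0, "ty": 0, "tz": 1.5, "yaw": 0}
    - {"tx": 0, "ty": 0, "tz": 0, "yaw": 0}
    - {"tx": 0, "ty": 0, "tz": 0, "yaw": 0}
    - {"tx": 0, "ty": 0, "tz": 0, "yaw": 0}
    - {"tx": 0, "ty": 0, "tz": 0, "yaw": 0}
    - {"tx": 0, "ty": 0, "tz": 0, "yaw": 0}

```text
clock: 13.2
tool_pos: [0.5541, -0.0063, 0.0046]
tool_rot: [3.132, 0.247, 0.0]
contact_force: [-0.6, -0.3, -0.6]
opening: 0.0812
gripper_force: 0.0
```

>>> drive_tool:
  motion:
    - {"tx": 0, "ty": 0, "tz": 0, "yaw": 0}
    - {"tx": 0, "ty": 0, "tz": 0, "yaw": 0}
    - {"tx": 0, "ty": 0, "tz": 0, "yaw": 0}
    - {"tx": 0, "ty": 0, "tz": 0, "yaw": 0}
    - {"tx": 0, "ty": 0, "tz": 0, "yaw": 0}
    - {"tx": 0, "ty": 0, "tz": 0, "yaw": 0}
    - {"tx": 0, "ty": 0, "tz": 0, "yaw": 0}
    - {"tx": 0, "ty": 0, "tz": 0, "yaw": 0}
  grip: -1
  force: 40

```text
clock: 14.0
tool_pos: [0.5543, -0.0062, 0.0048]
tool_rot: [3.132, 0.247, 0.001]
contact_force: [-0.6, 1.1, 5.4]
opening: 0.0489
gripper_force: 42.9
```

```bash
python3 -c "
from h import *
go(554.3,-6.2,4,9)"
```

```text
t 14.0 tcp [554.3  -6.2   4.8] yaw 9.02 tilt [ 0.0007 -0.    ] open 48.9 gf 42.9 F [-0.6  1.1  5.4]
 -> shift [-0.   0.   0.8] turn 0.02
```

>>> drive_tool:
  motion:
    - {"tx": 0, "ty": 0, "tz": -5, "yaw": 0}
    - {"tx": 0, "ty": 0, "tz": -10, "yaw": 0}
    - {"tx": 0, "ty": 0, "tz": -25, "yaw": 0}
    - {"tx": 0, "ty": 0, "tz": -35, "yaw": 0}
    - {"tx": 0, "ty": 0, "tz": -35, "yaw": 0}
    - {"tx": 0, "ty": 0, "tz": -15, "yaw": 0}
    - {"tx": 0, "ty": 0, "tz": 0, "yaw": 7.5}
    - {"tx": 0, "ty": 0, "tz": 0, "yaw": 7.5}

```text
clock: 14.8
tool_pos: [0.5541, -0.0064, 0.1308]
tool_rot: [3.137, -0.173, 0.002]
contact_force: [-0.9, 0.4, -1.3]
opening: 0.0491
gripper_force: 42.4
```

```bash
python3 -c "
from h import *
c=r.camera('side')
cv2.imwrite('pics/side5c.png',cv2.resize(c['pixels'][120:260,200:400,::-1],None,fx=4,fy=4))
go(471.7,307.5,130,-6)"
```

```text
t 14.85 tcp [553.8  -6.4 130.3] yaw -6.48 tilt [ 0.0006 -0.0002] open 49.1 gf 42.4 F [ 0.6 -0.2 -0.5]
 -> shift [-1.170e+02 -3.026e+02  2.000e-01] turn -0.48
```

View pics/side5c.png

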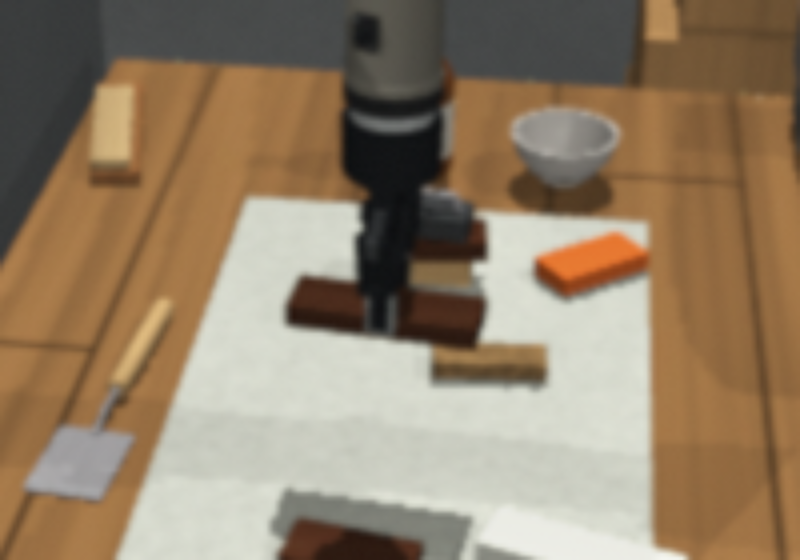

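Held square at mid-length (crop 385,315). I'll carry it to the stack.

>>> drive_tool:
  motion:
    - {"tx": 0, "ty": 0, "tz": 0, "yaw": -0.5}
    - {"tx": -7, "ty": -18, "tz": 0, "yaw": 0}
    - {"tx": -12, "ty": -31, "tz": 0, "yaw": 0}
    - {"tx": -16, "ty": -41, "tz": 0, "yaw": 0}
    - {"tx": -16, "ty": -41, "tz": 0, "yaw": 0}
    - {"tx": -16, "ty": -41, "tz": 0, "yaw": 0}
    - {"tx": -16, "ty": -41, "tz": 0, "yaw": 0}
    - {"tx": -16, "ty": -41, "tz": 0, "yaw": 0}

```text
clock: 15.65
tool_pos: [0.4789, 0.2574, 0.1295]
tool_rot: [3.138, -0.145, 0.0]
contact_force: [2.3, 1.1, -0.5]
opening: 0.049
gripper_force: 42.4
```

>>> drive_tool:
  motion:
    - {"tx": -10, "ty": -26, "tz": 0, "yaw": 0}
    - {"tx": -6, "ty": -15, "tz": 0, "yaw": 0}
    - {"tx": -2, "ty": -7, "tz": 0, "yaw": 0}
    - {"tx": 0, "ty": 0, "tz": 8, "yaw": 0}
    - {"tx": 0, "ty": 0, "tz": 15, "yaw": 0}
    - {"tx": 0, "ty": 0, "tz": 15, "yaw": 0}
    - {"tx": 0, "ty": 0, "tz": 10, "yaw": 0}
    - {"tx": 0, "ty": 0, "tz": 0, "yaw": 0}

```text
clock: 16.45
tool_pos: [0.4651, 0.3036, 0.0789]
tool_rot: [3.135, -0.152, -0.006]
contact_force: [0.3, -0.4, 0.0]
opening: 0.0488
gripper_force: 42.4
```

```bash
python3 -c "
from h import *
go(471.8,307.3,61,-6)"
```

```text
t 16.45 tcp [465.1 303.6  78.9] yaw -5.54 tilt [-0.004 -0.003] open 48.8 gf 42.4 F [ 0.3 -0.4  0. ]
 -> shift [ 6.3 -4.4 17.9] turn 0.46
```

>>> drive_tool:
  motion:
    - {"tx": 3, "ty": -2, "tz": 0, "yaw": 0.4}
    - {"tx": 3, "ty": -2.3, "tz": 0, "yaw": 0}
    - {"tx": 0, "ty": 0, "tz": 4, "yaw": 0}
    - {"tx": 0, "ty": 0, "tz": 5, "yaw": 0}
    - {"tx": 0, "ty": 0, "tz": 3, "yaw": 0}
    - {"tx": 0, "ty": 0, "tz": 0, "yaw": 0}
    - {"tx": 0, "ty": 0, "tz": 0, "yaw": 0}
    - {"tx": 0, "ty": 0, "tz": 0, "yaw": 0}

```text
clock: 17.25
tool_pos: [0.4728, 0.3093, 0.0696]
tool_rot: [3.137, -0.161, 0.0]
contact_force: [0.4, -0.0, -0.8]
opening: 0.049
gripper_force: 42.4
```

```bash
python3 -c "
from h import *
go(471.8,307.3,61,-6)"
```

```text
t 17.25 tcp [472.8 309.3  69.6] yaw -5.88 tilt [ 0.0002 -0.    ] open 49.0 gf 42.4 F [ 0.4 -0.  -0.8]
 -> shift [-0.8  2.1  8.6] turn 0.12
```

>>> drive_tool:
  motion:
    - {"tx": -0.8, "ty": 2, "tz": 2, "yaw": 0.1}
    - {"tx": 0, "ty": 0, "tz": 2, "yaw": 0}
    - {"tx": 0, "ty": 0, "tz": 2, "yaw": 0}
    - {"tx": 0, "ty": 0, "tz": 1, "yaw": 0}
    - {"tx": 0, "ty": 0, "tz": 0.5, "yaw": 0}
    - {"tx": 0, "ty": 0, "tz": 0, "yaw": 0}
    - {"tx": 0, "ty": 0, "tz": 0, "yaw": 0}
    - {"tx": 0, "ty": 0, "tz": 0, "yaw": 0}

```text
clock: 18.05
tool_pos: [0.4718, 0.3074, 0.0621]
tool_rot: [-3.137, 0.164, -0.0]
contact_force: [-0.9, -0.7, -0.8]
opening: 0.049
gripper_force: 42.4
```

```bash
python3 -c "
from h import *
go(471.8,307.3,61,-6)"
```

```text
t 18.05 tcp [471.8 307.4  62.1] yaw -5.98 tilt [ 0.0002 -0.    ] open 49.0 gf 42.4 F [-0.9 -0.7 -0.8]
 -> shift [0.  0.1 1.1] turn 0.02
```

>>> drive_tool:
  motion:
    - {"tx": 0, "ty": 0, "tz": 0.4, "yaw": 0}
    - {"tx": 0, "ty": 0, "tz": 0.4, "yaw": 0}
    - {"tx": 0, "ty": 0, "tz": 0.4, "yaw": 0}
    - {"tx": 0, "ty": 0, "tz": 0.3, "yaw": 0}
    - {"tx": 0, "ty": 0, "tz": 0, "yaw": 0}
    - {"tx": 0, "ty": 0, "tz": 0, "yaw": 0}
    - {"tx": 0, "ty": 0, "tz": 0, "yaw": 0}
    - {"tx": 0, "ty": 0, "tz": 0, "yaw": 0}

```text
clock: 18.85
tool_pos: [0.4718, 0.3073, 0.0608]
tool_rot: [3.137, -0.164, 0.0]
contact_force: [-2.1, -1.7, 4.4]
opening: 0.0488
gripper_force: 43.0
```

Contact at 4.4 N. I'll release and retreat.

>>> drive_tool:
  motion:
    - {"tx": 0, "ty": 0, "tz": 0, "yaw": 0}
    - {"tx": 0, "ty": 0, "tz": 0, "yaw": 0}
    - {"tx": 0, "ty": 0, "tz": 0, "yaw": 0}
    - {"tx": 0, "ty": 0, "tz": 0, "yaw": 0}
    - {"tx": 0, "ty": 0, "tz": 0, "yaw": 0}
    - {"tx": 0, "ty": 0, "tz": 0, "yaw": 0}
    - {"tx": 0, "ty": 0, "tz": 0, "yaw": 0}
    - {"tx": 0, "ty": 0, "tz": 0, "yaw": 0}
  grip: 0.9

```text
clock: 19.65
tool_pos: [0.4718, 0.3073, 0.0605]
tool_rot: [3.137, -0.164, 0.0]
contact_force: [-0.2, -0.3, -0.4]
opening: 0.0808
gripper_force: 0.0
```

>>> drive_tool:
  motion:
    - {"tx": 0, "ty": 0, "tz": -5, "yaw": 0}
    - {"tx": 0, "ty": 0, "tz": -10, "yaw": 0}
    - {"tx": 0, "ty": 0, "tz": -25, "yaw": 0}
    - {"tx": 0, "ty": 0, "tz": -30, "yaw": 0}
    - {"tx": 0, "ty": 0, "tz": -30, "yaw": 0}
    - {"tx": 0, "ty": 20, "tz": 0, "yaw": 0}
    - {"tx": 0, "ty": 40, "tz": 0, "yaw": 0}
    - {"tx": 0, "ty": 50, "tz": 0, "yaw": 0}

```text
clock: 20.45
tool_pos: [0.4605, 0.199, 0.1619]
tool_rot: [-3.135, 0.157, -0.004]
contact_force: [1.0, -0.5, -0.1]
opening: 0.081
gripper_force: 0.0
```

>>> drive_tool:
  motion:
    - {"tx": 0, "ty": 50, "tz": 0, "yaw": 0}
    - {"tx": 0, "ty": 50, "tz": 0, "yaw": 0}
    - {"tx": 0, "ty": 40, "tz": 0, "yaw": 0}
    - {"tx": 0, "ty": 20, "tz": 0, "yaw": 0}
    - {"tx": 0, "ty": 0, "tz": 0, "yaw": 0}
    - {"tx": 0, "ty": 0, "tz": 0, "yaw": 0}
    - {"tx": 0, "ty": 0, "tz": 0, "yaw": 0}
    - {"tx": 0, "ty": 0, "tz": 0, "yaw": 0}

```text
clock: 21.25
tool_pos: [0.4439, 0.0403, 0.1607]
tool_rot: [-3.137, 0.159, -0.001]
contact_force: [-0.3, 0.1, -1.0]
opening: 0.0806
gripper_force: 0.0
```

```bash
python3 -c "
from h import *
c=r.camera('top');print(rect(c,(171,260),.069,.085));print(rect(c,(171,260),.051,.085))
c=r.camera('side')
cv2.imwrite('pics/side6c.png',cv2.resize(c['pixels'][230:340,230:400,::-1],None,fx=4,fy=4))
go(471.8,307.3,61,-6)"
```

```text
{'n': 827, 'z': np.float64(76.1), 'mean': array([472.2, 305.2]), 'rc': array([472.9, 304.6]), 'size': array([149.6,  52. ]), 'ang': -6.1, 'pca': np.float64(-6.0)}
{'n': 1018, 'z': np.float64(75.3), 'mean': array([470.5, 301.4]), 'rc': array([471.2, 301.3]), 'size': array([157.3,  59.8]), 'ang': -6.1, 'pca': np.float64(-5.9)}
t 21.35 tcp [443.7  39.9 160.5] yaw -5.85 tilt [0.0001 0.0001] open 81.0 gf 0.0 F [-0.8 -0.4  0.9]
 -> shift [   0.7 -268.9   99.6] turn 0.15
```

View pics/side6c.png

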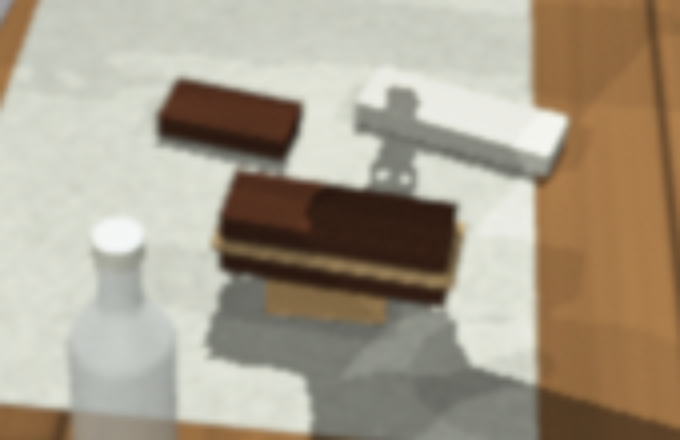

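The stack looks aligned in the side view, with an even sheet margin (crop 340,250). The top camera hints at about 2 mm in y, so I'll cross-check with the side camera.

```bash
python3 -c "
from h import *
for n in('side','top'):
    c=r.camera(n)
    o=dict(np.load(n+'0.npz'))
    for name,cc,lo,hi in(('base',o,.045,.056),('panel',c,.071,.082)):
        W=cloud(cc);m=(W[...,2]>lo)&(W[...,2]<hi)&(abs(W[...,0]-.472)<.11)&(abs(W[...,1]-.307)<.06)
        vv,uu=np.nonzero(m);i=len(uu)//2
        k=np.argmin(abs(uu-uu.mean())+abs(vv-vv.mean()))
        print(n,name,rect(cc,(int(uu[k]),int(vv[k])),lo,hi,win=70))
    if n=='side':
        # high-y side faces: y by height at mid-length, in the base's frame (across axis)
        W=cloud(c); a=np.radians(-6); d=W[...,:2]-[.472,.307]
        l=d@[np.cos(a),np.sin(a)]; s=d@[-np.sin(a),np.cos(a)]
        for lo,hi in((.033,.047),(.051,.055),(.059,.072)):
            m=(W[...,2]>lo)&(W[...,2]<hi)&(abs(s)<.045)&(abs(l)<.06); print(lo,hi,m.sum(),np.percentile(s[m]*1000,[20,50,80]).round(1))
"
```

```text
side base {'n': 826, 'z': np.float64(49.5), 'mean': array([471.8, 312.6]), 'rc': array([472.8, 313.1]), 'size': array([149.8,  57.2]), 'ang': -5.5, 'pca': np.float64(-5.6)}
side panel {'n': 815, 'z': np.float64(75.7), 'mean': array([473.1, 309.5]), 'rc': array([473.6, 309.9]), 'size': array([149.8,  56.4]), 'ang': -5.8, 'pca': np.float64(-5.7)}
0.033 0.047 180 [25.7 27.1 28.5]
0.051 0.055 64 [24.6 28.6 30.2]
0.059 0.072 183 [22.7 24.2 25.6]
top base {'n': 752, 'z': np.float64(50.0), 'mean': array([471.1, 308.3]), 'rc': array([472. , 307.5]), 'size': array([149.8,  51.8]), 'ang': -6.0, 'pca': np.float64(-5.9)}
top panel {'n': 786, 'z': np.float64(76.1), 'mean': array([472.2, 305.4]), 'rc': array([473. , 304.8]), 'size': array([149.6,  51.4]), 'ang': -6.1, 'pca': np.float64(-5.8)}
```

Both cameras agree the panel is about 2.8 mm low across and 1 mm far along. That is cheap to mend: regrip, lift slightly, shift and set down.

>>> drive_tool:
  motion:
    - {"tx": 0, "ty": -20, "tz": 0, "yaw": 0.1}
    - {"tx": 0, "ty": -40, "tz": 0, "yaw": 0}
    - {"tx": 0.7, "ty": -45, "tz": 0, "yaw": 0}
    - {"tx": 0, "ty": -45, "tz": 0, "yaw": 0}
    - {"tx": 0, "ty": -45, "tz": 0, "yaw": 0}
    - {"tx": 0, "ty": -40, "tz": 0, "yaw": 0}
    - {"tx": 0, "ty": -25, "tz": 0, "yaw": 0}
    - {"tx": 0, "ty": -9, "tz": 0, "yaw": 0}

```text
clock: 22.25
tool_pos: [0.4719, 0.31, 0.1603]
tool_rot: [-3.136, 0.159, 0.001]
contact_force: [0.6, 0.6, 0.5]
opening: 0.0813
gripper_force: 0.0
```

>>> drive_tool:
  motion:
    - {"tx": 0, "ty": 0, "tz": 0, "yaw": 0}
    - {"tx": 0, "ty": 0, "tz": 15, "yaw": 0}
    - {"tx": 0, "ty": 0, "tz": 20, "yaw": 0}
    - {"tx": 0, "ty": 0, "tz": 20, "yaw": 0}
    - {"tx": 0, "ty": 0, "tz": 10, "yaw": 0}
    - {"tx": 0, "ty": 0, "tz": 0, "yaw": 0}
    - {"tx": 0, "ty": 0, "tz": 0, "yaw": 0}
    - {"tx": 0, "ty": 0, "tz": 0, "yaw": 0}

```text
clock: 23.05
tool_pos: [0.4735, 0.3063, 0.0964]
tool_rot: [-3.136, 0.167, -0.003]
contact_force: [-1.0, -0.1, 1.8]
opening: 0.0805
gripper_force: 0.0
```

```bash
python3 -c "
from h import *
go(471.8,307.3,61.3,-6)"
```

```text
t 23.05 tcp [473.5 306.3  96.4] yaw -6.11 tilt [0.0016 0.0008] open 80.5 gf 0.0 F [-1.  -0.1  1.8]
 -> shift [-1.9 -0.8 35.1] turn -0.11
```

>>> drive_tool:
  motion:
    - {"tx": -1, "ty": -0.8, "tz": 8, "yaw": -0.1}
    - {"tx": 0, "ty": 0, "tz": 10, "yaw": 0}
    - {"tx": 0, "ty": 0, "tz": 8, "yaw": 0}
    - {"tx": 0, "ty": 0, "tz": 4, "yaw": 0}
    - {"tx": 0, "ty": 0, "tz": 2, "yaw": 0}
    - {"tx": 0, "ty": 0, "tz": 0, "yaw": 0}
    - {"tx": 0, "ty": 0, "tz": 0, "yaw": 0}
    - {"tx": 0, "ty": 0, "tz": 0, "yaw": 0}

```text
clock: 23.85
tool_pos: [0.4721, 0.3073, 0.0638]
tool_rot: [-3.137, 0.164, -0.001]
contact_force: [0.3, -0.1, -0.1]
opening: 0.0808
gripper_force: 0.0
```

```bash
python3 -c "
from h import *
go(471.8,307.3,61.3,-6)"
```

```text
t 23.85 tcp [472.1 307.3  63.8] yaw -5.98 tilt [0.0006 0.0003] open 80.8 gf 0.0 F [ 0.3 -0.1 -0.1]
 -> shift [-0.3  0.   2.5] turn 0.02
```

>>> drive_tool:
  motion:
    - {"tx": 0, "ty": 0, "tz": 1, "yaw": 0}
    - {"tx": 0, "ty": 0, "tz": 1, "yaw": 0}
    - {"tx": 0, "ty": 0, "tz": 0, "yaw": 0}
    - {"tx": 0, "ty": 0, "tz": 0, "yaw": 0}
    - {"tx": 0, "ty": 0, "tz": 0, "yaw": 0}
    - {"tx": 0, "ty": 0, "tz": 0, "yaw": 0}
    - {"tx": 0, "ty": 0, "tz": 0, "yaw": 0}
    - {"tx": 0, "ty": 0, "tz": 0, "yaw": 0}

```text
clock: 24.65
tool_pos: [0.4719, 0.3071, 0.0615]
tool_rot: [3.137, -0.164, 0.0]
contact_force: [-0.2, 0.0, 0.2]
opening: 0.0814
gripper_force: 0.0
```

>>> drive_tool:
  motion:
    - {"tx": 0, "ty": 0, "tz": 0, "yaw": 0}
    - {"tx": 0, "ty": 0, "tz": 0, "yaw": 0}
    - {"tx": 0, "ty": 0, "tz": 0, "yaw": 0}
    - {"tx": 0, "ty": 0, "tz": 0, "yaw": 0}
    - {"tx": 0, "ty": 0, "tz": 0, "yaw": 0}
    - {"tx": 0, "ty": 0, "tz": 0, "yaw": 0}
    - {"tx": 0, "ty": 0, "tz": 0, "yaw": 0}
    - {"tx": 0, "ty": 0, "tz": 0, "yaw": 0}
  grip: -1
  force: 30

```text
clock: 25.45
tool_pos: [0.4721, 0.3073, 0.0617]
tool_rot: [-3.137, 0.164, -0.001]
contact_force: [0.3, 0.3, 1.9]
opening: 0.0492
gripper_force: 32.6
```

>>> drive_tool:
  motion:
    - {"tx": 0, "ty": 0, "tz": -2, "yaw": 0}
    - {"tx": 0, "ty": 0, "tz": -3, "yaw": 0}
    - {"tx": -0.4, "ty": -1.4, "tz": 0, "yaw": 0}
    - {"tx": -0.4, "ty": -1.4, "tz": 0, "yaw": 0}
    - {"tx": 0, "ty": 0, "tz": 0, "yaw": 0}
    - {"tx": 0, "ty": 0, "tz": 0, "yaw": 0}
    - {"tx": 0, "ty": 0, "tz": 0, "yaw": 0}
    - {"tx": 0, "ty": 0, "tz": 0, "yaw": 0}

```text
clock: 26.25
tool_pos: [0.4714, 0.3099, 0.0664]
tool_rot: [3.137, -0.164, 0.0]
contact_force: [-0.1, -0.2, -0.8]
opening: 0.0491
gripper_force: 32.3
```

```bash
python3 -c "
from h import *
go(470.8,310,61.3,-6)"
```

```text
t 26.25 tcp [471.4 309.9  66.4] yaw -5.98 tilt [ 0.     -0.0002] open 49.1 gf 32.3 F [-0.1 -0.2 -0.8]
 -> shift [-0.6 -0.1  5.1] turn 0.02
```

>>> drive_tool:
  motion:
    - {"tx": -0.3, "ty": 0, "tz": 1.5, "yaw": 0}
    - {"tx": 0, "ty": 0, "tz": 1.5, "yaw": 0}
    - {"tx": 0, "ty": 0, "tz": 0.8, "yaw": 0}
    - {"tx": 0, "ty": 0, "tz": 0.6, "yaw": 0}
    - {"tx": 0, "ty": 0, "tz": 0.5, "yaw": 0}
    - {"tx": 0, "ty": 0, "tz": 0.2, "yaw": 0}
    - {"tx": 0, "ty": 0, "tz": 0, "yaw": 0}
    - {"tx": 0, "ty": 0, "tz": 0, "yaw": 0}

```text
clock: 27.05
tool_pos: [0.471, 0.3099, 0.0617]
tool_rot: [3.137, -0.164, 0.0]
contact_force: [-2.2, -0.9, 3.8]
opening: 0.0492
gripper_force: 32.8
```

Down with 3.8 N. Release and retreat.

>>> drive_tool:
  motion:
    - {"tx": 0, "ty": 0, "tz": 0, "yaw": 0}
    - {"tx": 0, "ty": 0, "tz": 0, "yaw": 0}
    - {"tx": 0, "ty": 0, "tz": 0, "yaw": 0}
    - {"tx": 0, "ty": 0, "tz": 0, "yaw": 0}
    - {"tx": 0, "ty": 0, "tz": 0, "yaw": 0}
    - {"tx": 0, "ty": 0, "tz": 0, "yaw": 0}
    - {"tx": 0, "ty": 0, "tz": 0, "yaw": 0}
    - {"tx": 0, "ty": 0, "tz": 0, "yaw": 0}
  grip: 0.9

```text
clock: 27.85
tool_pos: [0.4711, 0.31, 0.0614]
tool_rot: [3.137, -0.164, 0.0]
contact_force: [0.2, 0.5, -0.6]
opening: 0.081
gripper_force: 0.0
```

>>> drive_tool:
  motion:
    - {"tx": 0, "ty": 0, "tz": -5, "yaw": 0}
    - {"tx": 0, "ty": 0, "tz": -10, "yaw": 0}
    - {"tx": 0, "ty": 0, "tz": -25, "yaw": 0}
    - {"tx": 0, "ty": 0, "tz": -30, "yaw": 0}
    - {"tx": 0, "ty": 0, "tz": -30, "yaw": 0}
    - {"tx": 0, "ty": 20, "tz": 0, "yaw": 0}
    - {"tx": 0, "ty": 40, "tz": 0, "yaw": 0}
    - {"tx": 0, "ty": 50, "tz": 0, "yaw": 0}

```text
clock: 28.65
tool_pos: [0.4598, 0.2017, 0.1628]
tool_rot: [-3.135, 0.157, -0.004]
contact_force: [2.2, -1.2, -0.5]
opening: 0.0812
gripper_force: 0.0
```

>>> drive_tool:
  motion:
    - {"tx": 0, "ty": 50, "tz": 0, "yaw": 0}
    - {"tx": 0, "ty": 50, "tz": 0, "yaw": 0}
    - {"tx": 0, "ty": 40, "tz": 0, "yaw": 0}
    - {"tx": 0, "ty": 20, "tz": 0, "yaw": 0}
    - {"tx": 0, "ty": 0, "tz": 0, "yaw": 0}
    - {"tx": 0, "ty": 0, "tz": 0, "yaw": 0}
    - {"tx": 0, "ty": 0, "tz": 0, "yaw": 0}
    - {"tx": 0, "ty": 0, "tz": 0, "yaw": 0}

```text
clock: 29.45
tool_pos: [0.4432, 0.043, 0.1616]
tool_rot: [-3.137, 0.16, -0.001]
contact_force: [-0.2, -0.3, -0.4]
opening: 0.0815
gripper_force: 0.0
```

```bash
python3 -c "
from h import *
c=r.camera('top');print(rect(c,(171,260),.071,.082))
c=r.camera('side');W=cloud(c); a=np.radians(-6); d=W[...,:2]-[.472,.307]
l=d@[np.cos(a),np.sin(a)]; s=d@[-np.sin(a),np.cos(a)]
for lo,hi in((.033,.047),(.051,.055),(.059,.072)):
    m=(W[...,2]>lo)&(W[...,2]<hi)&(abs(s)<.045)&(abs(l)<.06); print(lo,hi,m.sum(),np.percentile(s[m]*1000,[20,50,80]).round(1))
m=(W[...,2]>.071)&(W[...,2]<.082)&(abs(s)<.045)&(abs(l)<.1);vv,uu=np.nonzero(m);k=np.argmin(abs(uu-uu.mean())+abs(vv-vv.mean()))
print(rect(c,(int(uu[k]),int(vv[k])),.071,.082,win=70))
"
```

```text
{'n': 784, 'z': np.float64(76.1), 'mean': array([471.9, 307.8]), 'rc': array([472.3, 307.4]), 'size': array([149.6,  51.5]), 'ang': -6.1, 'pca': np.float64(-5.8)}
0.033 0.047 173 [25.6 27.2 28.8]
0.051 0.055 54 [26.9 28.9 30. ]
0.059 0.072 182 [25.2 26.7 28. ]
{'n': 811, 'z': np.float64(75.7), 'mean': array([471.9, 312.1]), 'rc': array([472.8, 312.7]), 'size': array([149.6,  56.5]), 'ang': -6.0, 'pca': np.float64(-5.9)}
```

```bash
python3 -c "
from station import r
print(r.close_job())"
```

```text
the job is handed in; nothing more can be done
None
```

The job is handed in: the sheet lies on base_long, about 1.5–2 mm off centre across its width, and panel_long sits on it within 0.5 mm and 0.5° of the panel below; I moved nothing else.

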